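Bring a bead on its painting stick to the lining brush

ROBOT

A 6-joint arm with a two-finger parallel gripper is mounted at the origin on the work surface. World frame = base frame: x ahead of the robot, y to its left, z up, the work surface at z = 0. Lengths are in m, angles in rad, forces in N, time in s.
With the tool pointing down it reaches from about 0.325 to 0.85 m from the base axis. Payload 15.5 kg.
Tool frame: the origin (TCP) lies between the finger pads, 19 mm behind the fingertips; this is the grasp point; z points along the fingers, y is the line along which they close (so a half turn about z gives the same grasp; the last joint's range is limited). The gripper opens to 91 mm and grips with 3 to 60 N. Pads are 32 mm wide; open, the fingers measure 118 mm over their backs; the gripper's body (76 mm by 178 mm) begins 60 mm behind the grasp point.
Start: joints at [-1.323, 0.494, 1.345, -0, 1.302, -0.096], TCP at [0.21, -0.589, 0.233] pointing down, gripper open.
Joint ranges: [-2.91, 2.91], [-0.82, 2.16], [0.22, 2.67], [-1.22, 4.37], [0.12, 2.79], [-3.08, 3.08]. Speed limits (rad/s): [1.89, 1.89, 2.57, 3.01, 3.01, 3.01].

INTERFACE

Orientations are given as a 3x3 rotation matrix whose columns are the frame's x, y, z axes.
In Python, from cell import robot gives the robot as it stands.
- The arm moves only by the shell command python3 jog.py 'ROWS' [OPENING] [FORCE]. ROWS is a JSON list of rows, 1 to 20 of them, each an object with the fields xyz (a list: dx, dy, dz in a scale on which 1.0 is 80 cm), rotvec (a list: a rotation vector rx, ry, rz in fractions of the full range, 1 being 360 degrees); a field left out counts as zero; each row shifts and turns the commanded pose from where the row before left it, along the tool's axes as they then stand; what a row does not reach is not made up. A row lasts 1/12 s, in which the tool goes at most 0.0417 m and 0.125 rad, less where a joint would pass 70% of its speed; a pose out of reach is approached as far as the arm can. OPENING is the finger opening in m, set as the command begins (- or left out keeps the last). The fingers move at their own pace and stop on an object; FORCE is the grip in N (left out, the last holds). Time passes only in rows, so rows that do not move let the fingers close. It prints the time, the measured TCP pose, the force, the opening and the grip force at its end. Shift and turn numbers lie between -1 and 1, and a call with a number outside is refused. Input that does not fit is refused with a message, and nothing moves.
- robot.state(): the state, without advancing time (a new reading comes with each control period).
- robot.grab_frame(name): name is "side" or "top"; returns the picture (480x640x3 uint8, red, green, blue); there is no depth.
- robot.camera_model(name): a dict with "camera_matrix" (3x3 intrinsics, pixels), "extrinsics" (4x4, takes a point from world to camera coordinates). Camera axes: x right, y up, looking along -z (the intrinsics and any distortion apply to the point x, -y, -z); pixel columns grow to the right and rows downward; lengths in m; the calibration is good to about 2 mm. A picture is of the moment at which its call begins. camera_model takes no time and is no camera call.
- robot.finish_job(): hands the job in; it is judged then, once.
The state is a dict: "t": time; "qpos": joint angles; "joint_vel": joint speeds; "effort": joint torques, N m; "tcp_pos": TCP position; "tcp_rot": TCP orientation; "ft_force": force on the tool from outside, world axes, zero at the start; "ft_torque": the same for the moment, N m; "width": finger opening in m; "gripper_force": force on a finger pad.
Only numpy, scipy, OpenCV 4.12 (cv2) and the standard library are available. Lean on these libraries where they do the work, as an engineer would, in place of code of your own. Each camera call takes 0.05 s, during which the arm holds its last target. There are 200 camera calls.

TASK

Get the long tube-shaped bead ready for its painted line: take its stick out of the rack and push it down into the brass tube on the lining stand's carriage until it stands on the bottom. Then take the carriage by its knob and slide it along the rail towards the brush until you feel the ball click into the notch, without running on past it. Finish still holding the knob with the carriage in the notch, and leave the brush, the other bead sticks, the bowl and the jar as they are.

Things in the scene. Friction and masses are not known exactly. Their poses are not given: they have to be found in the camera images.
- stick_long: The stick to load: wooden dowel 8 mm thick, 116 mm long, upright in a hole of the rack, with a fixed terracotta bead: a plain tube 21 mm across, 30 mm long, 45 to 75 mm above the foot. Above it 41 mm of bare dowel to grip. 25 to 45 g. Origin at the middle of the foot, z along the stick to its top. The last 5 mm of the foot taper to 4.4 mm across.
- stick_round: Another stick with the same dowel, to leave in the rack: its bead is a ball 24 mm across. Origin at the foot.
- stick_disc: Another stick with the same dowel, to leave in the rack: its bead is a flat disc 32 mm across and 10 mm thick. Origin at the foot.
- rack: Wooden stick rack, fixed: block 46 x 150 x 40 mm (x, y, z) with three holes 10 mm wide, 30 mm deep, along its y axis at y = -50, 0 and 50 mm, a stick in each: its foot 10 mm and its top 126 mm above the table. Origin at the centre of the underside, z up.
- carriage: Aluminium carriage, 60 x 141 mm, on the level rail of a fixed stand (grey base plate 150 x 380 mm). Origin on the brass tube's axis at the floor of its bore, on the deck, 54 mm above the table; z up, y along the rail towards the brush, x to the brush post's side. It slides along y only, 180 mm between stops, with about 1 N; starts at the end away from the brush, 75 to 160 mm short of the notch.
- tube_mouth (a point): Centre of the mouth of the upright brass tube on the carriage, 88 mm above the table, 34 mm above the floor of its bore (the carriage's origin). Tube 20 mm outside, bore 9.6 mm. A stick that is fully in has its foot on that floor, and 82 mm of it, with the bead, stands above the mouth.
- knob (a point): Middle of the black round knob to slide the carriage by: upright, 22 mm across (18 mm in the lowest 6 mm), 36 mm tall. This point is on its axis 18 mm above the deck (72 mm above the table), 95 mm behind the tube's axis (at y = -95 mm in the carriage's frame). Fixed on the carriage, does not turn.
- head: Dark steel index bar, 20 x 250 mm, beside the rail, with the brush post on it, clamped at a place that varies; not to be shifted. One V notch across its top, in line with the brush. Origin at the notch on the rail's centre line, at table height; axes as the carriage's. The carriage is in the notch at y = 0 in this frame, negative before it; the bar goes on flat for 20 mm or more beyond.
- brush_tip (a point): Tip of the lining brush that lies level in the post's clamp and points at the rail: 114 mm above the table, 18 mm to the +x side of the rail's centre line, in line with the notch. The post is 12 mm thick, 140 mm tall, 82 mm to the +x side of the centre line.
- ball (a joint): How far (m) the ball of the carriage's spring plunger has dropped; a 10 mm ball beside the tube, riding on the index bar. About 0.0008 on the flat, 0.0034 at the bottom of the notch, which is 10 mm wide: the ball begins to fall 5 mm before its middle. On the flat the slide takes about 1 N; the notch draws it in with up to 7 N and takes about 7 N to leave, either way.
- bowl: Loose terracotta bowl, 116 mm across, 50 mm tall, leave alone. Origin under its middle.
- jar: Loose white glaze jar with a lid, 52 mm across, 62 mm tall, leave alone. Origin under its middle.

How it is judged:
On the way:
1. the long bead's stick stands on the bottom of the brass tube, upright, let go, with the carriage still more than 40 mm short of the notch (z of stick_long in the frame of carriage below 0.004 m and horizontal distance between stick_long and carriage below 0.004 m and angle between stick_long's own z axis and vertical below 0.1 rad and contact force between the fingers and stick_long below 0.2 N and y of carriage in the frame of head below -0.04 m), for 0.2 s.
At the end, for the whole second after the job is handed in: Fingers on the knob (TCP within 35 mm of its middle) press over 3 N; carriage still, within 2 mm of the notch, ball down over 2 mm; long bead's stick upright (0.1 rad), foot within 4 mm of the bore's floor and axis; other sticks moved under 10 mm, brush head under 4 mm (z of stick_long in the frame of carriage below 0.004 m and horizontal distance between stick_long and carriage below 0.004 m and angle between stick_long's own z axis and vertical below 0.1 rad and y of carriage in the frame of head between -0.002 and 0.002 m and value of joint ball above 0.002 m and linear speed of carriage below 0.005 m/s and contact force between the fingers and carriage above 3 N and distance between the grasp point and knob below 0.035 m and distance of each of stick_round, stick_disc from where it was at the start of the episode below 0.01 m and distance of head from where it was at the start of the episode below 0.004 m); the arm keeps its last pose, push and grip.
It fails at once if the carriage ran more than 8 mm past the notch (y of carriage in the frame of head above 0.008 m).
It fails at once if the brush head was shifted by more than 4 mm (distance of head from where it was at the start of the episode above 0.004 m).
It fails at once if another bead stick was moved by more than 15 mm (distance of any of stick_round, stick_disc from where it was at the start of the episode above 0.015 m).
It fails at once if the bowl or the jar was moved by more than 20 mm (distance of any of bowl, jar from where it was at the start of the episode above 0.02 m).
It also fails if it takes over 51 s, if anything falls off the work surface, if the arm or the gripper's body presses on something with over 40 N, if the wrist force passes 120 N, or if a joint passes its speed limit or range.

## Working session

There is one attempt and no reset: what is moved stays moved. The work goes in short steps, Python scripts to look and compute and a shell command to move; the robot and the scene stay as the last step left them, time stands still between calls to the robot, and variables do not carry over. Pictures are saved under pics/ and viewed, at most 10 in all, crops included, and the job is handed in when it is done.

```bash
ls; mkdir -p pics; python3 - <<'E'
from cell import robot
import cv2,numpy as np
np.set_printoptions(precision=4,suppress=True)
for n in("side","top"):
    cv2.imwrite(f"pics/{n}0.png",robot.grab_frame(n)[:,:,::-1])
    m=robot.camera_model(n);print(n,m)
s=robot.state();print(s['t'],s['tcp_pos'],s['tcp_rot'],s['width'])
E
```

```text
cell.py
jog.py
pics
side {'camera_matrix': array([[443.4005,   0.    , 313.5722],
       [  0.    , 443.4005, 241.3733],
       [  0.    ,   0.    ,   1.    ]]), 'extrinsics': array([[-0.8719, -0.4897, -0.0044,  0.4469],
       [ 0.3626, -0.6516,  0.6662, -0.3217],
       [-0.3291,  0.5793,  0.7457, -0.8724],
       [ 0.    ,  0.    ,  0.    ,  1.    ]])}
top {'camera_matrix': array([[459.2462,   0.    , 320.3055],
       [  0.    , 459.2462, 234.167 ],
       [  0.    ,   0.    ,   1.    ]]), 'extrinsics': array([[-0.0096, -0.9998,  0.0197, -0.0686],
       [ 0.994 , -0.0074,  0.1091, -0.5564],
       [-0.1089,  0.0207,  0.9938, -1.0518],
       [ 0.    ,  0.    ,  0.    ,  1.    ]])}
0.1 [ 0.21   -0.5883  0.2322] [[ 0.9418  0.3361 -0.0003]
 [ 0.3361 -0.9418  0.0011]
 [ 0.0001 -0.0011 -1.    ]] 0.09109374130021879
```

View pics/side0.png

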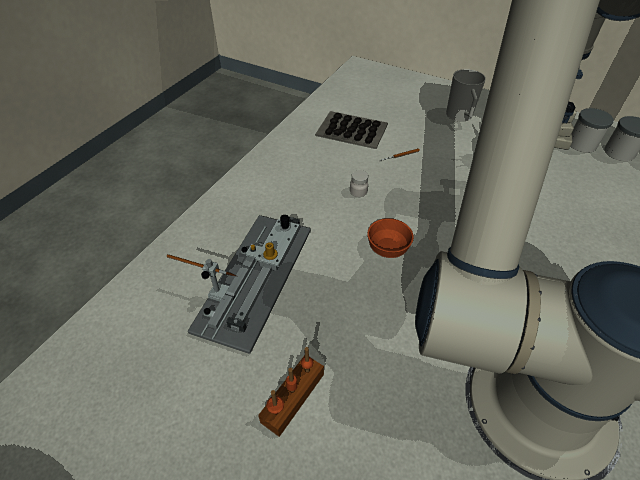

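View pics/top0.png

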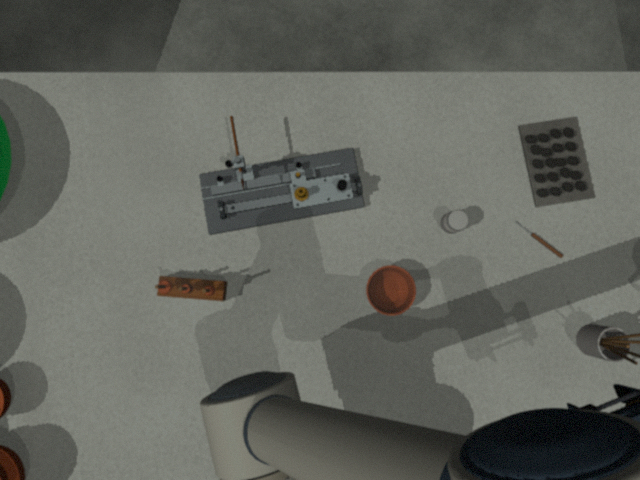

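The side view shows the stand around (250,280), the knob at (285,221), the brass tube at (270,252), the rack around (292,395) and the bowl at (390,237). The top view has the knob at (342,184), the tube at (301,193), the rack around (192,288), the bowl at (391,289) and the jar at (456,220). I'll enlarge the stand and rack next.

```bash
python3 - <<'E'
import cv2,numpy as np
s=cv2.imread("pics/side0.png");t=cv2.imread("pics/top0.png")
def c(im,x,y,w,h): return cv2.resize(im[y:y+h,x:x+w],(400,300),interpolation=cv2.INTER_CUBIC)
o=np.vstack([np.hstack([c(s,190,200,133,100),c(s,240,340,133,100)]),np.hstack([c(t,215,130,160,120),c(t,140,240,133,100)])])
cv2.imwrite("pics/crop0.png",np.clip(o*1.5,0,255).astype(np.uint8))
E
```

```text
(no output)
```

View pics/crop0.png

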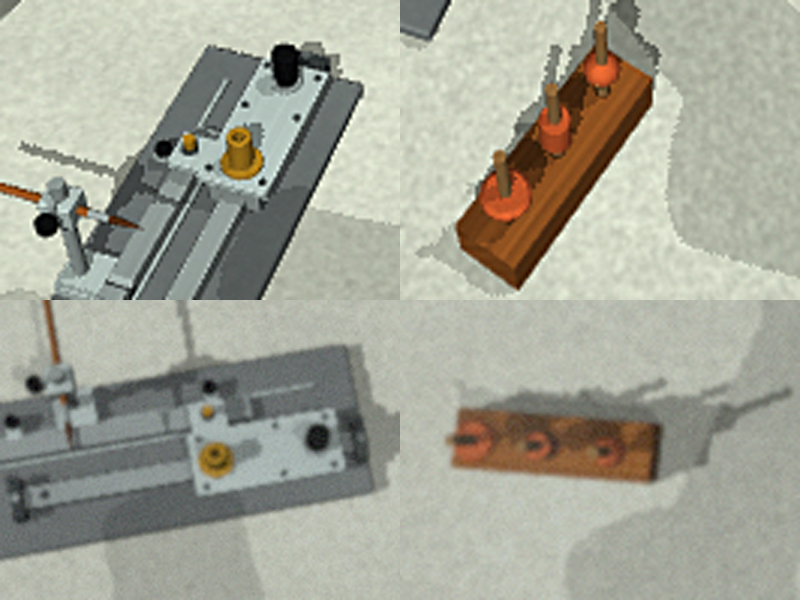

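Composite view. The tube bead is on the middle stick, with its top at about side (290.2,368.5). The disc is on the left stick at (273.3,391) and the ball on the right at (306.8,348). The tube mouth is at side (269.5,244.3) and top (300.6,192.4). The knob top is at side (284.8,217) and top (341.8,183.2). The brush tip is at side (236,276) and top (243,188). Next I'll triangulate these.

```bash
cat > h.py <<'E'
import cv2,numpy as np
np.set_printoptions(precision=4,suppress=True)
from cell import robot
F=np.diag([1.,-1,-1])
def PM(n):
    m=robot.camera_model(n);E=m["extrinsics"];return m["camera_matrix"]@F@E[:3]
P={n:PM(n) for n in("side","top")}
def tri(a,b):
    X=cv2.triangulatePoints(P["side"],P["top"],np.array(a,float).reshape(2,1),np.array(b,float).reshape(2,1));X=(X[:3]/X[3]).ravel()
    return X,[np.round(proj(n,X)-p,1) for n,p in(("side",a),("top",b))]
def proj(n,X):
    q=P[n]@np.append(X,1);return q[:2]/q[2]
def plane(n,p,z):
    M=P[n];A=np.column_stack([M[:,0],M[:,1],-np.array([*p,1.])]);r=np.linalg.solve(A,-(M[:,2]*z+M[:,3]));return r[:2]
E
python3 - <<'E'
from h import *
s=cv2.imread("pics/side0.png");t=cv2.imread("pics/top0.png")
for n,a,b,z in(("mouth",(269.5,244.3),(300.6,192.4),.088),("knobtop",(284.8,216.7),(341.8,183.2),.09),("tip",(235.9,276),(243,188),.114),
 ("long",(290.2,368.3),(183.3,285.8),.126),("round",(306.8,347.7),(207.1,290),.126),("disc",(273.3,390.5),(157.3,286.7),.126)):
    print(n,*tri(a,b),"side@z",plane("side",a,z),"top@z",plane("top",b,z))
# masks: brass, dark knob, orange beads
def blobs(im,lo,hi,box,nm):
    x,y,w,h=box;H=cv2.cvtColor(im[y:y+h,x:x+w],cv2.COLOR_BGR2HSV);m=cv2.inRange(H,lo,hi)
    n,l,st,c=cv2.connectedComponentsWithStats(m)
    for i in range(1,n):
        if st[i,4]>5: print(nm,c[i]+[x,y],st[i]+[x,y,0,0,0])
blobs(t,(15,130,60),(30,255,255),(215,130,160,120),"brassT")
blobs(s,(15,130,60),(30,255,255),(190,200,133,100),"brassS")
blobs(t,(0,0,0),(180,255,45),(325,165,40,40),"knobT")
blobs(s,(0,0,0),(180,255,45),(270,205,40,40),"knobS")
blobs(t,(4,150,90),(11,255,255),(140,240,133,100),"beadT")
blobs(s,(4,150,90),(11,255,255),(240,340,133,100),"beadS")
# rack mask quads
H=cv2.cvtColor(t,cv2.COLOR_BGR2HSV);m=cv2.inRange(H,(0,90,20),(20,255,255));m[:, :140]=0;m[:,260:]=0;m[:250]=0;m[320:]=0
r=cv2.minAreaRect(cv2.findNonZero(m));print("rackT",r,[plane("top",p,.04) for p in cv2.boxPoints(r)])
E
```

```text
mouth [ 0.6443 -0.0283  0.0939] [array([0.4, 0.1]), array([-0.2, -0.4])] side@z [ 0.6486 -0.0322] top@z [ 0.6446 -0.0286]
knobtop [ 0.663  -0.1219  0.0942] [array([-0.4, -0.1]), array([0.2, 0.4])] side@z [ 0.6643 -0.1256] top@z [ 0.6648 -0.1218]
tip [0.649  0.0966 0.1136] [array([-0.5, -0.1]), array([0.2, 0.4])] side@z [0.6476 0.0965] top@z [0.6499 0.097 ]
long [0.4372 0.2211 0.1173] [array([-0.5, -0.1]), array([0.2, 0.4])] side@z [0.4338 0.2242] top@z [0.4379 0.2191]
round [0.4294 0.1709 0.1187] [array([0.5, 0.1]), array([-0.2, -0.4])] side@z [0.4282 0.1746] top@z [0.4286 0.1689]
disc [0.4371 0.2735 0.127 ] [array([0.4, 0.1]), array([-0.1, -0.3])] side@z [0.438  0.2734] top@z [0.4366 0.2735]
brassT [297.5 174.5] [296 173   4   4  12]
brassT [300.8017 193.5868] [295 188  13  13 121]
brassS [269.4367 251.7405] [263 243  15  17 158]
brassS [252.4118 246.7647] [251 245   4   5  17]
knobT [356.5156 184.0938] [352 177   9  19  64]
knobT [341.6111 184.5278] [338 180   9  10  72]
knobS [287.2078 220.9416] [278 215  22  14 154]
knobS [295.125 234.75 ] [290 225  11  20  40]
knobS [306.  237.5] [303 231   7  14  14]
beadT [163.8571 282.381 ] [160 281   9   4  21]
beadT [164.2281 290.2456] [159 286  11   9  57]
beadT [185.5625 290.6875] [182 289   8   4  16]
beadT [208.125 293.25 ] [205 292   7   4  16]
beadS [306.519  363.6203] [301 358  11  11  79]
beadS [290.9485 383.5155] [286 376  11  15  97]
beadS [274.8588 406.1647] [267 397  17  17 170]
rackT ((190.5382080078125, 287.98431396484375), (69.18083953857422, 19.465190887451172), 4.23639440536499) [array([0.4173, 0.3059]), array([0.4616, 0.3039]), array([0.4484, 0.1458]), array([0.4041, 0.1485])]
```

Units first: shifts go in shares of 80 cm and turns go in shares of 360 degrees. So -0.1145 rad / 6.2832 = -0.0182.

```bash
python3 jog.py '[{"rotvec": [0, 0, -0.0182]}, {"rotvec": [0, 0, -0.0182]}, {"rotvec": [0, 0, -0.0182]}, {"rotvec": [0, 0, -0.0182]}, {"rotvec": [0, 0, -0.0182]}, {"rotvec": [0, 0, -0.0182]}, {"rotvec": [0, 0, -0.0182]}, {"rotvec": [0, 0, -0.0182]}, {"rotvec": [0, 0, -0.0182]}, {"rotvec": [0, 0, -0.0182]}]' 0.06 && python3 jog.py '[{"xyz": [0.0405, 0.024, 0]}, {"xyz": [0.0405, 0.024, 0]}, {"xyz": [0.0405, 0.024, 0]}, {"xyz": [0.0405, 0.024, 0]}, {"xyz": [0.0405, 0.024, 0]}, {"xyz": [0.0405, 0.024, 0]}, {"xyz": [0.0405, 0.024, 0]}, {"xyz": [0.0405, 0.024, 0]}, {"xyz": [0.0405, 0.024, 0]}, {"xyz": [0.0405, 0.024, 0]}, {"xyz": [0.0405, 0.024, 0]}]'
```

```text
t: 0.93
tcp_pos: [0.21, -0.5884, 0.2323]
tcp_rot: [[0.077, 0.997, -0.0], [0.997, -0.077, 0.001], [0.001, -0.0, -1.0]]
ft_force: [-0.8, 0.8, 0.4]
width: 0.06
gripper_force: 0.0
t: 1.85
tcp_pos: [0.4507, -0.2492, 0.2326]
tcp_rot: [[0.083, 0.997, -0.0], [0.997, -0.083, 0.0], [0.0, -0.0, -1.0]]
ft_force: [0.7, -0.9, 0.1]
width: 0.0599
gripper_force: 0.0
```

Converted, 0.0361 m / 0.8 = 0.0451, -0.0042 m / 0.8 = -0.0053.

```bash
python3 jog.py '[{"xyz": [0.0451, -0.0053, 0]}, {"xyz": [0.0451, -0.0053, 0]}, {"xyz": [0.0451, -0.0053, 0]}, {"xyz": [0.0451, -0.0053, 0]}, {"xyz": [0.0451, -0.0053, 0]}, {"xyz": [0.0451, -0.0053, 0]}, {"xyz": [0.0451, -0.0053, 0]}, {"xyz": [0.0451, -0.0053, 0]}, {"xyz": [0.0451, -0.0053, 0]}, {"xyz": [0.0451, -0.0053, 0]}, {"xyz": [0.0451, -0.0053, 0]}, {"xyz": [0.0451, -0.0053, 0]}, {"xyz": [0.0451, -0.0053, 0]}, {}]'; python3 - <<'E'
from h import *
s=robot.state();print(s['t'],s['tcp_pos'],s['tcp_rot'],s['ft_force'],s['qpos'])
for n in("side","top"): cv2.imwrite(f"pics/{n}1.png",robot.grab_frame(n)[:,:,::-1])
t=cv2.imread("pics/side1.png")[300:450,210:410];cv2.imwrite("pics/crop1.png",cv2.resize(t,(800,600),interpolation=cv2.INTER_CUBIC))
E
```

```text
t: 3.02
tcp_pos: [0.4341, 0.2263, 0.2326]
tcp_rot: [[0.079, 0.997, 0.0], [0.997, -0.079, 0.002], [0.002, 0.0, -1.0]]
ft_force: [-1.5, -1.6, -0.6]
width: 0.06
gripper_force: 0.0
3.0167 [0.4341 0.2263 0.2326] [[ 0.0794  0.9968  0.0003]
 [ 0.9968 -0.0794  0.0017]
 [ 0.0017  0.0002 -1.    ]] [-1.5464 -1.5737 -0.5722] [0.3575 0.3038 1.6712 0.0016 1.1657 0.4364]
```

View pics/crop1.png

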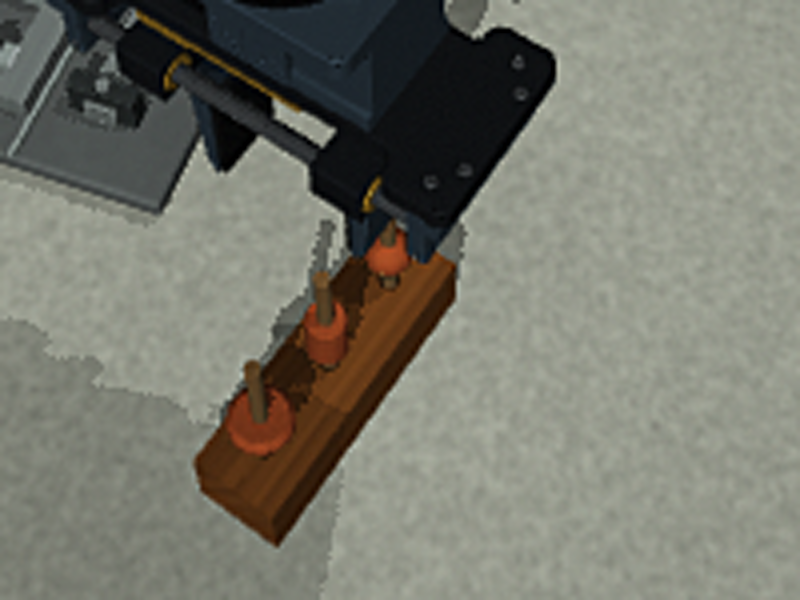

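The long stick's top is at about side (290.5,369), matching the first picture, and the open fingers line up with it. I'll go down and grip.

Converted, 0.03 m / 0.8 = 0.0375, -0.004 m / 0.8 = -0.005.

```bash
python3 jog.py '[{"xyz": [-0.005, 0.0013, 0.025]}, {"xyz": [0, 0, 0.0375]}, {"xyz": [0, 0, 0.0375]}, {"xyz": [0, 0, 0.0375]}, {"xyz": [0, 0, 0.0188]}, {}]' && python3 jog.py '[{}, {}, {}, {}, {}, {}]' 0 25
```

```text
t: 3.62
tcp_pos: [0.4336, 0.2154, 0.105]
tcp_rot: [[0.084, 0.996, -0.005], [0.996, -0.084, -0.002], [-0.002, -0.005, -1.0]]
ft_force: [-0.1, -0.4, 0.5]
width: 0.0599
gripper_force: 0.0
t: 4.12
tcp_pos: [0.4355, 0.2173, 0.1083]
tcp_rot: [[0.083, 0.997, 0.001], [0.997, -0.083, 0.0], [0.0, 0.001, -1.0]]
ft_force: [0.1, -0.1, 1.0]
width: 0.0223
gripper_force: 0.0
```

Converted, -0.03 m / 0.8 = -0.0375.

```bash
python3 jog.py '[{}, {}, {}, {}, {}]' && python3 jog.py '[{"xyz": [0, 0, -0.0375]}, {"xyz": [0, 0, -0.0375]}, {"xyz": [0, 0, -0.0375]}, {"xyz": [0, 0, -0.0375]}, {}, {}, {}]'
```

```text
t: 4.53
tcp_pos: [0.4348, 0.2172, 0.1077]
tcp_rot: [[0.083, 0.997, -0.001], [0.997, -0.083, -0.0], [-0.0, -0.001, -1.0]]
ft_force: [-4.5, 1.4, 4.2]
width: 0.0072
gripper_force: 25.0
t: 5.12
tcp_pos: [0.4351, 0.217, 0.2272]
tcp_rot: [[0.083, 0.997, -0.0], [0.997, -0.083, -0.0], [-0.0, -0.0, -1.0]]
ft_force: [-0.2, 0.8, -0.1]
width: 0.0074
gripper_force: 25.0
```

Converted, -0.032 m / 0.8 = -0.04, 0.0175 m / 0.8 = 0.0219, -0.0937 rad / 6.2832 = -0.0149.

```bash
python3 jog.py '[{"rotvec": [0, 0, -0.0149]}, {"rotvec": [0, 0, -0.0149]}, {"rotvec": [0, 0, -0.0149]}, {"xyz": [-0.04, 0.0219, 0]}, {"xyz": [-0.04, 0.0219, 0]}, {"xyz": [-0.04, 0.0219, 0]}, {"xyz": [-0.04, 0.0219, 0]}, {"xyz": [-0.04, 0.0219, 0]}, {"xyz": [-0.04, 0.0219, 0]}, {"xyz": [-0.04, 0.0219, 0]}, {"xyz": [-0.04, 0.0219, 0]}, {"xyz": [-0.04, 0.0219, 0]}, {}, {}, {}, {}, {}]'; python3 - <<'E'
from h import *
s=robot.state();print(s['t'],s['tcp_pos'],s['width'])
for n in("side","top"): cv2.imwrite(f"pics/{n}2.png",robot.grab_frame(n)[:,:,::-1])
a=cv2.imread("pics/side2.png")[170:290,210:317];b=cv2.imread("pics/top2.png")[120:240,240:347]
f=lambda i:cv2.resize(i,(400,449),interpolation=cv2.INTER_CUBIC)
cv2.imwrite("pics/crop2.png",np.clip(np.hstack([f(a),f(b)])*1.5,0,255).astype(np.uint8))
E
```

```text
t: 6.53
tcp_pos: [0.6457, -0.0332, 0.2274]
tcp_rot: [[-0.198, 0.98, -0.001], [0.98, 0.198, 0.0], [0.0, -0.001, -1.0]]
ft_force: [-0.0, 0.4, -0.6]
width: 0.0073
gripper_force: 25.0
6.5333 [ 0.6457 -0.0332  0.2274] 0.007339086045275936
```

View pics/crop2.png

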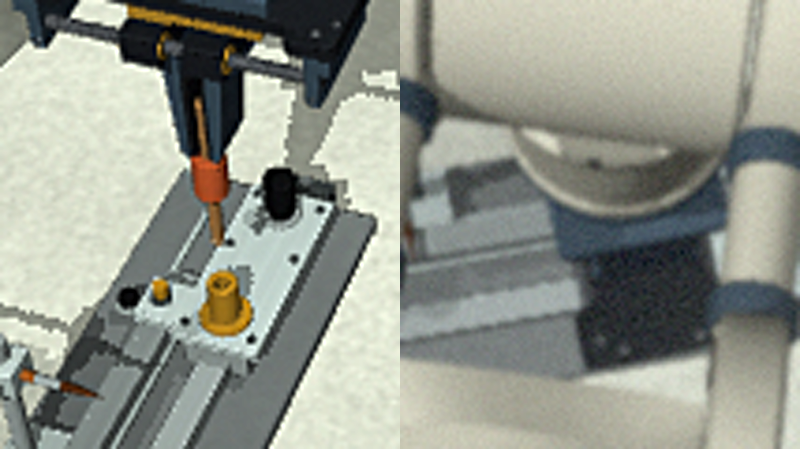

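The side view shows the stick in the fingers: dowel top at about (263.2,196), foot at about (268.3,235), and the brass tube's mouth at about (269.7,244.6). The arm hides the tube in the top view. I'll measure the tilt and offset from the side image.

```bash
python3 - <<'E'
from h import *
s=cv2.imread("pics/side2.png");H=cv2.cvtColor(s,cv2.COLOR_BGR2HSV).astype(int)
# saturation-weighted columns per row
for y in range(192,262):
    r=H[y,255:285];w=(r[:,1]>100)&(r[:,2]>50)&(r[:,0]<32)
    x=np.nonzero(w)[0]
    if len(x): print(y,x.min()+255,x.max()+255,len(x),round(x.mean()+255,2),"hue",np.median(r[w,0]))
T=np.array([.6457,-.0332,.2274]);xt=np.array([-.197,.981,0])
for u in(0,.004,.008):
  print(u,[proj("side",T+u*xt+[0,0,d]) for d in(.018,-.0227,-.0527,-.0977)])
print("vertical tube", [proj("side",[.646,-.03,z]) for z in(.054,.088)])
E
```

```text
196 262 262 1 262.0 hue 16.0
197 262 263 2 262.5 hue 16.0
198 262 263 2 262.5 hue 16.0
199 262 263 2 262.5 hue 15.0
200 263 263 1 263.0 hue 15.0
201 263 264 2 263.5 hue 17.0
202 263 263 1 263.0 hue 16.0
203 263 264 2 263.5 hue 16.0
204 263 264 2 263.5 hue 15.5
205 263 264 2 263.5 hue 16.0
206 263 264 2 263.5 hue 16.0
207 263 264 2 263.5 hue 16.0
208 264 264 1 264.0 hue 17.0
209 264 264 1 264.0 hue 16.0
210 264 264 1 264.0 hue 17.0
211 263 264 2 263.5 hue 12.0
212 261 270 6 264.17 hue 9.5
213 261 270 8 265.0 hue 9.0
214 261 269 9 265.0 hue 9.0
215 261 269 9 265.0 hue 9.0
216 261 269 9 265.0 hue 9.0
217 262 269 8 265.5 hue 8.5
218 262 270 9 266.0 hue 9.0
219 262 270 9 266.0 hue 9.0
220 262 270 9 266.0 hue 9.0
221 262 270 9 266.0 hue 9.0
222 263 270 8 266.5 hue 9.0
223 264 268 5 266.0 hue 8.0
224 266 266 1 266.0 hue 12.0
225 266 268 3 267.0 hue 16.0
226 266 268 3 267.0 hue 15.0
227 266 268 3 267.0 hue 16.0
228 266 268 3 267.0 hue 16.0
229 266 268 3 267.0 hue 16.0
230 266 268 3 267.0 hue 16.0
231 266 268 3 267.0 hue 16.0
232 267 268 2 267.5 hue 16.5
233 267 269 3 268.0 hue 16.0
234 268 2
[... 318 characters left out ...]
4 276 13 270.0 hue 21.0
252 264 276 13 270.0 hue 20.0
253 263 277 15 270.0 hue 20.0
254 263 276 14 269.5 hue 20.0
255 264 276 13 270.0 hue 20.0
256 264 276 13 270.0 hue 20.0
257 264 275 12 269.5 hue 20.0
258 265 274 10 269.5 hue 20.0
259 267 272 6 269.5 hue 19.0
0 [array([265.0001, 194.3929]), array([266.6324, 208.5279]), array([267.7705, 218.3827]), array([269.3828, 232.3442])]
0.004 [array([264.2703, 195.6356]), array([265.9303, 209.7684]), array([267.0875, 219.6204]), array([268.7267, 233.5758])]
0.008 [array([263.5365, 196.8851]), array([265.2245, 211.0157]), array([266.401 , 220.8646]), array([268.0673, 234.8136])]
vertical tube [array([271.0333, 254.6893]), array([269.9294, 245.327 ])]
```

```bash
python3 - <<'E'
from h import *
s=cv2.imread("pics/side2.png")
xt=np.array([-.197,.980]);yt=np.array([.98,.197])
f=plane("side",(268.3,235.3),.1297)
print("foot",f)
for m in((269.5,244.3),(269.5,245)):
    d=plane("side",m,.088)-f;print(m,plane("side",m,.088),"tool dx,dy",d@xt,d@yt)
# bead lower and axis points check
for p,z in(((266,218.5),.1897),((267,228.5),.1527)): print(plane("side",p,z))
print(cv2.cvtColor(s,cv2.COLOR_BGR2GRAY)[239:251,262:278])
E
```

```text
foot [ 0.6428 -0.0244]
(269.5, 244.3) [ 0.6486 -0.0322] tool dx,dy -0.008826757311221718 0.0041255790575087485
(269.5, 245) [ 0.6474 -0.0304] tool dx,dy -0.006794537516296699 0.0033150401258267774
[ 0.6396 -0.0192]
[ 0.6434 -0.0233]
[[ 77  77  75  70 125 141 136 133 135 132 133 137 139 137 136 134]
 [ 78  76  72  94 139 138 135 137 135 130 140 139 138 136 133 137]
 [ 79  74  71 155 141 138 132 136 133  74 141  82  77  77  70 137]
 [ 73  67 103 141 137 135  99  99  99  75  82  84  83  83  78 134]
 [ 60  36 156 142 103  83  93 101 100  91  81  82  85  83  78  82]
 [ 90 119 143 125  91  89  60  72  78  96  94  62  85  85  81 140]
 [ 51 142 144 101  92  40  58  76  69  56 100  68  85  85  80  85]
 [111 138 143  84  74  41  32  73  46  94 101  55  86  86  81 146]
 [140 139 142  58  83  84  76  78 100 106  74  28  86  86  79 144]
 [137 135 139  84  55  84  92 109 103  67  55  32  88  87  88 141]
 [135 134 143  80  57  70  73  74  71  66  59  39  62  80 144 141]
 [133 135 140  56  59  69  75  76  75  70  61  42  44 100  82 138]]
```

Converted, 0.0145 m / 0.8 = 0.0181, 0.01 m / 0.8 = 0.0125.

```bash
python3 jog.py '[{"xyz": [-0.0044, 0.0019, 0]}, {"xyz": [-0.0044, 0.0019, 0.0125]}, {"xyz": [0, 0, 0.0125]}, {"xyz": [0, 0, 0.0181]}, {}, {}, {}]'; python3 - <<'E'
from h import *
s=robot.state();print(s['t'],s['tcp_pos'],s['ft_force'])
ims=[robot.grab_frame("side")[:,:,::-1].astype(float) for _ in range(4)];m=np.mean(ims,0).astype(np.uint8);cv2.imwrite("pics/side3.png",m)
cv2.imwrite("pics/crop3.png",np.clip(cv2.resize(m[205:265,235:315],(800,600),interpolation=cv2.INTER_CUBIC)*1.4,0,255).astype(np.uint8))
E
```

```text
t: 7.22
tcp_pos: [0.6507, -0.0405, 0.1932]
tcp_rot: [[-0.197, 0.98, -0.0], [0.98, 0.197, 0.0], [0.0, -0.0, -1.0]]
ft_force: [0.0, -0.1, -0.6]
width: 0.0072
gripper_force: 25.0
7.2167 [ 0.6507 -0.0405  0.1932] [ 0.0371 -0.0621 -0.6066]
```

View pics/crop3.png

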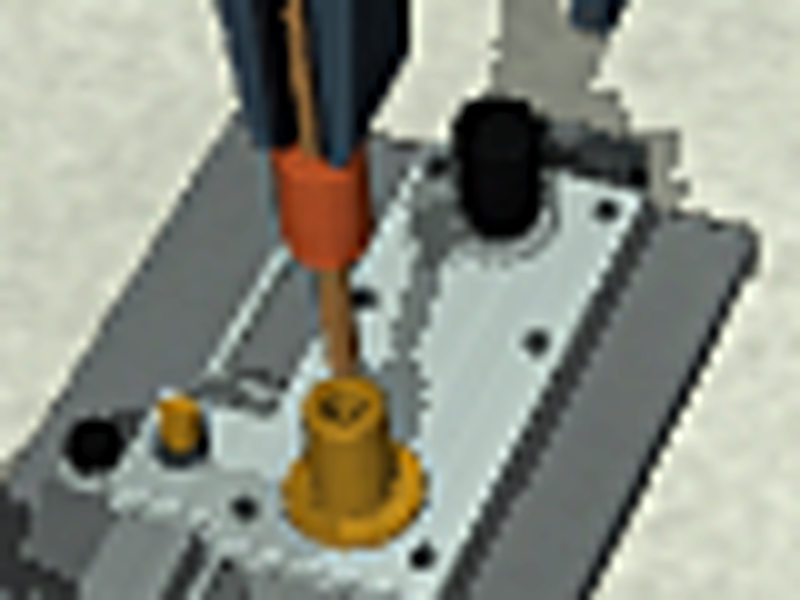

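The foot is at about (269.3,242.2), just above and slightly behind the rim. The mouth's centre is at about (269.4,245.3). I'll compute the remaining offset.

```bash
python3 - <<'E'
from h import *
xt=np.array([-.197,.980]);yt=np.array([.98,.197])
m=cv2.imread("pics/side3.png");g=cv2.cvtColor(m,cv2.COLOR_BGR2HSV)
print(g[236:252,262:278,0]);print(g[236:252,262:278,2])
for fz in(.0952,):
  for f in((269.2,242),(269.2,242.6)):
    for mo in((269.4,245.2),):
      d=plane("side",mo,.088)-plane("side",f,fz);print(f,d@xt,d@yt, plane("side",f,fz))
E
```

```text
[[83 84 90 81 99 16 16 16 30 81 82 76 79 75 81 73]
 [78 80 83 90 98 16 16 15 20 84 80 78 81 73 79 77]
 [83 80 84 84 96 20 15 16 16 86 80 78 79 80 80 78]
 [78 83 83 84 85 28 16 16 14 84 78 81 77 81 77 79]
 [78 90 78 81 82 28 16 16 15 86 81 79 81 79 78 76]
 [83 83 83 84 86 26 16 15 16 90 86 80 79 81 80 76]
 [80 78 83 83 86 95 20 16 20 30 90 90 80 79 77 81]
 [90 80 87 84 24 20 20 20 20 20 22 87 87 81 77 81]
 [80 79 86 34 19 20 20 21 20 20 20 23 87 83 86 78]
 [72 83 90 21 20 20 20 20 20 20 20 23 93 83 80 77]
 [75 78 92 21 20 20 20 20 20 20 20 20 90 90 77 79]
 [78 78 90 24 20 21 20 20 20 20 20 17 96 87 79 79]
 [80 79 94 32 19 20 20 20 20 20 20 20 95 90 87 80]
 [78 81 90 32 20 20 20 21 20 20 20 21 21 24 90 88]
 [83 86 90 20 20 20 20 20 20 20 20 20 20 20 22 88]
 [85 88 21 19 20 20 20 20 20 20 20 21 20 20 20 90]]
[[ 78  79  77  78  84  95  92  74  75 155 147 141 142  88  84  78]
 [ 79  79  77  79  81  85  90  76  59 148 140 143  83  84  83  85]
 [ 79  79  78  76  77  95  91  78  43 145 139 145 101  85  78 144]
 [ 79  78  76  74 137 101  91  80  33 145 142 148  89  81  86 140]
 [ 80  75  72  
[... 242 characters left out ...]
5  81  84]
 [ 91 122 148 123 102  95  78  98 105 113 105  62  88  87  82 143]
 [ 53 145 149 110 101  43  72 103  95  70 111  67  90  87  84  86]
 [112 144 149 101 103  57  42  98  55 104 113  57  90  87  82 149]
 [144 142 145  64 114 112 103  86 109 116  85  35  93  89  82 146]
 [140 139 144  87  76 112 124 131 120  87  69  47  92  89  91 144]
 [138 136 147  82  78  94  98 100  94  87  73  53  79  86 147 144]
 [136 139 144  66  80  92  98 102  98  89  80  56  61 139  92 142]
 [137 142 112  87  79  92  99 103  99  89  83  57  57 135 135 141]]
(269.2, 242) 0.003389513851046128 -0.0012450926387844415 [ 0.6492 -0.0328]
(269.2, 242.6) 0.0016476031081384917 -0.0005494348794230387 [ 0.6482 -0.0312]
```

Converted, 0.0022 m / 0.8 = 0.0028, -0.0008 m / 0.8 = -0.001.

```bash
python3 jog.py '[{"xyz": [0.0028, -0.001, 0.0013]}, {"xyz": [0, 0, 0.0025]}, {"xyz": [0, 0, 0.0025]}, {"xyz": [0, 0, 0.0025]}, {"xyz": [0, 0, 0.0025]}, {"xyz": [0, 0, 0.0013]}, {}, {}]'
```

```text
t: 8.08
tcp_pos: [0.6494, -0.0385, 0.1831]
tcp_rot: [[-0.197, 0.98, -0.0], [0.98, 0.197, 0.0], [0.0, -0.0, -1.0]]
ft_force: [-0.4, 1.6, -0.6]
width: 0.0073
gripper_force: 25.0
```

Converted, 0.001 m / 0.8 = 0.0013.

```bash
python3 jog.py '[{"xyz": [0, 0, 0.0013]}, {"xyz": [0, 0, 0.0013]}, {"xyz": [0, 0, 0.0013]}, {"xyz": [0, 0, 0.0013]}, {}]'; python3 jog.py '[{"xyz": [0, 0, 0.0013]}, {"xyz": [0, 0, 0.0013]}, {"xyz": [0, 0, 0.0013]}, {}]'
```

```text
t: 8.5
tcp_pos: [0.6494, -0.0385, 0.179]
tcp_rot: [[-0.197, 0.98, -0.0], [0.98, 0.197, 0.0], [0.0, -0.0, -1.0]]
ft_force: [0.6, 0.4, -1.3]
width: 0.0072
gripper_force: 25.0
t: 8.83
tcp_pos: [0.6494, -0.0385, 0.176]
tcp_rot: [[-0.197, 0.98, -0.0], [0.98, 0.197, 0.0], [0.0, -0.0, -1.0]]
ft_force: [0.8, 1.3, -1.1]
width: 0.0075
gripper_force: 25.0
```

```bash
python3 - <<'E'
from h import *
m=robot.grab_frame("side")[:,:,::-1];cv2.imwrite("pics/side4.png",m)
cv2.imwrite("pics/crop4.png",np.clip(cv2.resize(m[205:265,235:315],(640,480),interpolation=cv2.INTER_CUBIC)*1.4,0,255).astype(np.uint8))
E
```

```text
(no output)
```

View pics/crop4.png

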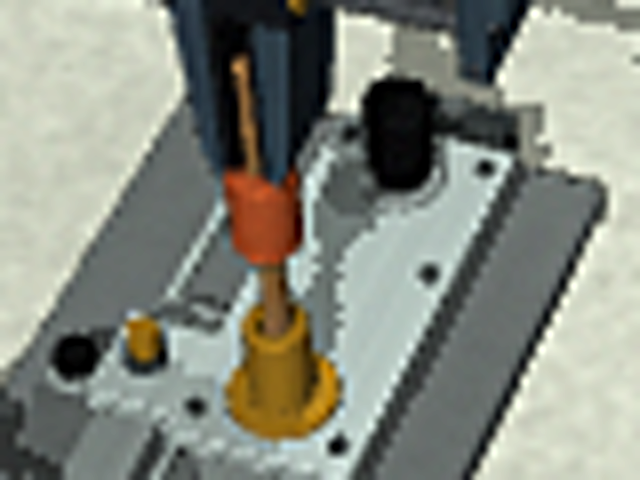

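The dowel is inside the tube's bore at about (269.3,245), so I'll push on down.

Converted, 0.003 m / 0.8 = 0.0038.

```bash
python3 jog.py '[{"xyz": [0, 0, 0.0038]}, {"xyz": [0, 0, 0.0038]}, {"xyz": [0, 0, 0.0038]}, {"xyz": [0, 0, 0.0038]}, {}]'; python3 jog.py '[{"xyz": [0, 0, 0.0038]}, {"xyz": [0, 0, 0.0038]}, {"xyz": [0, 0, 0.0025]}, {}, {}]'
```

```text
t: 9.3
tcp_pos: [0.6493, -0.0384, 0.1635]
tcp_rot: [[-0.197, 0.98, -0.001], [0.98, 0.197, 0.0], [0.0, -0.001, -1.0]]
ft_force: [1.7, 0.8, -1.0]
width: 0.0071
gripper_force: 25.0
t: 9.72
tcp_pos: [0.6494, -0.0385, 0.156]
tcp_rot: [[-0.197, 0.98, -0.0], [0.98, 0.197, 0.0], [0.0, -0.0, -1.0]]
ft_force: [1.0, 1.3, -0.4]
width: 0.0073
gripper_force: 25.0
```

Converted, 0.002 m / 0.8 = 0.0025.

```bash
python3 jog.py '[{"xyz": [0, 0, 0.0025]}, {"xyz": [0, 0, 0.0025]}, {}]'; python3 jog.py '[{"xyz": [0, 0, 0.0013]}, {"xyz": [0, 0, 0.0013]}, {}]'
```

```text
t: 9.97
tcp_pos: [0.6494, -0.0385, 0.152]
tcp_rot: [[-0.197, 0.98, -0.0], [0.98, 0.197, 0.0], [0.0, -0.0, -1.0]]
ft_force: [0.8, 0.9, 0.5]
width: 0.0073
gripper_force: 25.0
t: 10.22
tcp_pos: [0.6501, -0.0386, 0.1513]
tcp_rot: [[-0.197, 0.98, 0.002], [0.98, 0.197, -0.0], [-0.001, 0.002, -1.0]]
ft_force: [-2.0, 0.6, 13.2]
width: 0.0071
gripper_force: 25.0
```

Converted, -0.001 m / 0.8 = -0.0013.

```bash
python3 jog.py '[{"xyz": [0, 0, -0.0013]}, {}, {}, {}, {}]' .05; python3 jog.py '[{"xyz": [0, 0, -0.0125]}, {"xyz": [0, 0, -0.0313]}, {"xyz": [0, 0, -0.0338]}, {"xyz": [-0.0275, 0, 0]}, {"xyz": [-0.0275, 0, 0]}, {"xyz": [-0.0275, 0, 0]}, {"xyz": [-0.0275, 0, 0]}, {}, {}, {}]'; python3 - <<'E'
from h import *
s=robot.state();print(s['t'],s['tcp_pos'])
m=robot.grab_frame("side")[:,:,::-1];cv2.imwrite("pics/side5.png",m)
cv2.imwrite("pics/crop5.png",np.clip(cv2.resize(m[175:295,190:350],(800,600),interpolation=cv2.INTER_CUBIC)*1.4,0,255).astype(np.uint8))
E
```

```text
t: 10.63
tcp_pos: [0.6493, -0.0385, 0.151]
tcp_rot: [[-0.197, 0.98, -0.0], [0.98, 0.197, 0.0], [0.0, -0.0, -1.0]]
ft_force: [-0.3, -0.4, -0.0]
width: 0.0378
gripper_force: 0.0
t: 11.47
tcp_pos: [0.6667, -0.1244, 0.2136]
tcp_rot: [[-0.197, 0.98, 0.0], [0.98, 0.197, 0.0], [0.0, 0.0, -1.0]]
ft_force: [0.5, -0.7, -0.6]
width: 0.0499
gripper_force: 0.0
11.4667 [ 0.6667 -0.1244  0.2136]
```

View pics/crop5.png

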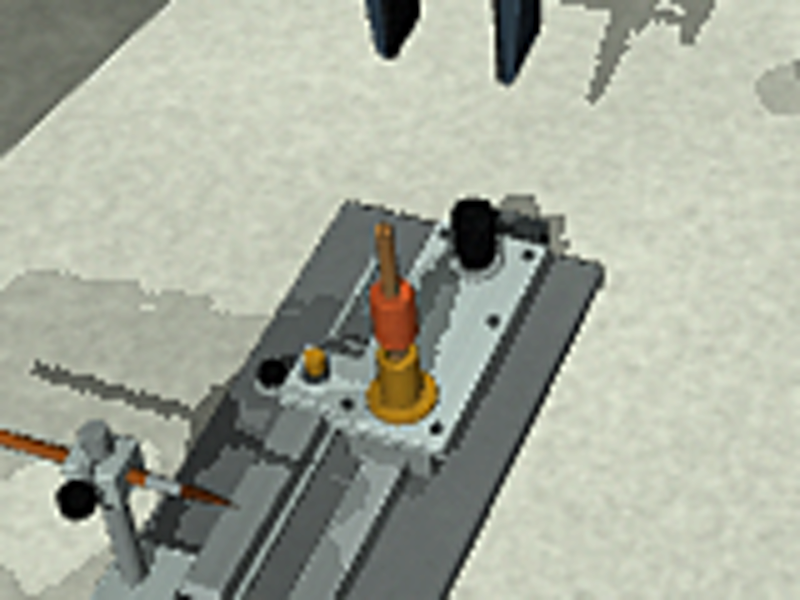

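The stick stands in the brass tube, its top at about side (267,221). The open fingers are above the knob (284.8,216), and the brush tip is at about (237,276.5). I'll go down to the knob.

Converted, 0.03 m / 0.8 = 0.0375, 0.02 m / 0.8 = 0.025.

```bash
python3 jog.py '[{"xyz": [0, 0, 0.0375]}, {"xyz": [0, 0, 0.0375]}, {"xyz": [0, 0, 0.0375]}, {"xyz": [0, 0, 0.025]}, {"xyz": [0, 0, 0.0188]}, {"xyz": [0, 0, 0.0088]}, {}, {}]'; python3 jog.py '[{}, {}, {}, {}, {}, {}, {}]' 0 40; python3 - <<'E'
from h import *
print(proj("side",[.6667,-.1244,.09]),proj("side",[.6487,-.0316,.088]))
# tip and mouth in carriage frame, rail dir estimates
e=np.array([-.197,.98]);ex=np.array([.98,.197])
for n,tip,mo in(("side",(237,276.4),(269.4,245.1)),("top",(243,188),(300.7,192.8))):
    d=plane(n,tip,.114)-plane(n,mo,.088);print(n,d@e,d@ex)
E
```

```text
t: 12.18
tcp_pos: [0.6671, -0.1243, 0.0819]
tcp_rot: [[-0.197, 0.98, 0.0], [0.98, 0.197, -0.0], [-0.0, 0.0, -1.0]]
ft_force: [0.1, 0.3, 0.9]
width: 0.0502
gripper_force: 0.0
t: 12.77
tcp_pos: [0.6653, -0.1249, 0.0816]
tcp_rot: [[-0.197, 0.98, -0.003], [0.98, 0.197, -0.0], [0.001, -0.003, -1.0]]
ft_force: [-11.7, -2.4, 10.4]
width: 0.0211
gripper_force: 40.0
[283.7056 216.6689] [269.3351 244.4569]
side 0.1241851557708247 0.022343258795978413
top 0.12212575159269166 0.03083341865448688
```

Units first: shifts go in shares of 80 cm and turns go in shares of 360 degrees. So -0.002 m / 0.8 = -0.0025.

```bash
python3 jog.py '[{"xyz": [0, -0.0025, 0]}, {}, {}, {}]'; python3 jog.py '[{"xyz": [0.005, 0, 0]}, {"xyz": [0.01, 0, 0]}, {"xyz": [0.01, 0, 0]}, {"xyz": [0.0075, 0, 0]}, {"xyz": [0.005, 0, 0]}, {}, {}]'
```

```text
t: 13.1
tcp_pos: [0.6652, -0.1252, 0.0817]
tcp_rot: [[-0.197, 0.98, 0.001], [0.98, 0.197, -0.0], [-0.0, 0.001, -1.0]]
ft_force: [0.6, 0.7, 6.5]
width: 0.0208
gripper_force: 40.0
t: 13.68
tcp_pos: [0.6599, -0.0953, 0.0817]
tcp_rot: [[-0.197, 0.98, 0.002], [0.98, 0.197, -0.0], [-0.0, 0.002, -1.0]]
ft_force: [5.6, 0.9, 3.4]
width: 0.0209
gripper_force: 40.0
```

Converted, 0.008 m / 0.8 = 0.01, 0.0009 m / 0.8 = 0.0011.

```bash
python3 jog.py '[{"xyz": [0.005, 0.0011, 0]}, {"xyz": [0.01, 0.0003, 0]}, {"xyz": [0.01, 0.0003, 0]}, {"xyz": [0.01, 0.0003, 0]}, {"xyz": [0.01, 0.0003, 0]}, {"xyz": [0.01, 0.0003, 0]}, {"xyz": [0.01, 0.0003, 0]}, {"xyz": [0.0063, 0.0003, 0]}, {"xyz": [0.0038, 0.0001, 0]}, {}, {}, {}]'; python3 - <<'E'
from h import *
s=robot.state();p0=np.array([.6652,-.1252]);e=s['tcp_pos'][:2]-p0;print(s['tcp_pos'],np.linalg.norm(e),np.degrees(np.arctan2(-e[0],e[1])),s['ft_force'])
m=robot.grab_frame("side")[:,:,::-1];cv2.imwrite("pics/side6.png",m)
cv2.imwrite("pics/crop6.png",np.clip(cv2.resize(m[200:320,180:340],(800,600),interpolation=cv2.INTER_CUBIC)*1.4,0,255).astype(np.uint8))
E
```

```text
t: 14.68
tcp_pos: [0.6497, -0.036, 0.0816]
tcp_rot: [[-0.197, 0.98, 0.001], [0.98, 0.197, 0.0], [-0.0, 0.001, -1.0]]
ft_force: [1.3, 1.0, 7.3]
width: 0.0208
gripper_force: 40.0
[ 0.6497 -0.036   0.0816] 0.09052659156713788 9.86310362277537 [1.3366 1.0046 7.2707]
```

View pics/crop6.png

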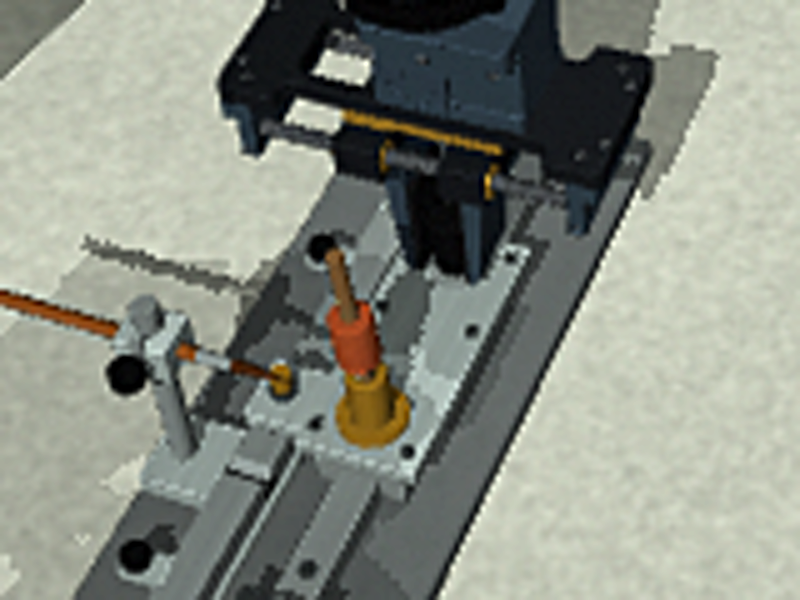

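The carriage is following. The stick still stands in the tube, with the mouth at about (254,275). The brush tip is at about (235,275.5) and the notch in the bar at about (230,294), so roughly 34 mm remain. I'll move closer, then creep in by feel.

Converted, 0.006 m / 0.8 = 0.0075, 0.004 m / 0.8 = 0.005.

```bash
python3 jog.py '[{"xyz": [0.005, 0.0001, 0]}, {"xyz": [0.0075, 0.0003, 0]}, {"xyz": [0.0075, 0.0003, 0]}, {"xyz": [0.005, 0.0001, 0]}, {"xyz": [0.0025, 0.0001, 0]}, {}, {}]' | egrep 'tcp_pos|force|t:'; for i in 1; do python3 jog.py '[{"xyz": [0.0019, 0, 0]}, {}, {}]' | egrep 'tcp_pos|ft_force'; python3 jog.py '[{"xyz": [0.0019, 0.0001, 0]}, {}, {}]' | egrep 'tcp_pos|ft_force'; done
```

```text
t: 15.32
tcp_pos: [0.646, -0.0143, 0.0816]
tcp_rot: [[-0.197, 0.98, 0.0], [0.98, 0.197, 0.0], [-0.0, 0.0, -1.0]]
ft_force: [0.2, -0.1, 8.1]
gripper_force: 40.0
tcp_pos: [0.6457, -0.0129, 0.0817]
ft_force: [0.4, 0.4, 6.6]
tcp_pos: [0.6455, -0.0115, 0.0816]
ft_force: [0.4, 0.6, 8.0]
```

Converted, 0.001 m / 0.8 = 0.0013.

```bash
python3 jog.py '[{"xyz": [0.0013, 0, 0]}, {}, {}]' | egrep 'tcp_pos|ft_force'; python3 jog.py '[{"xyz": [0.0013, 0.0001, 0]}, {}, {}]' | egrep 'tcp_pos|ft_force'; python3 jog.py '[{"xyz": [0.0013, 0, 0]}, {}, {}]' | egrep 'tcp_pos|ft_force'
```

```text
tcp_pos: [0.6453, -0.0105, 0.0816]
ft_force: [-0.2, 0.2, 7.6]
tcp_pos: [0.6451, -0.0094, 0.0816]
ft_force: [-0.4, 0.8, 8.4]
tcp_pos: [0.6449, -0.0083, 0.0816]
ft_force: [-0.5, 1.9, 7.5]
```

Converted, 0.001 m / 0.8 = 0.0013, 0.0001 m / 0.8 = 0.0001.

```bash
python3 jog.py '[{"xyz": [0.0013, 0.0001, 0]}, {}, {}]' | egrep 'tcp_pos|ft_force'; python3 jog.py '[{"xyz": [0.0013, 0, 0]}, {}, {}]' | egrep 'tcp_pos|ft_force'
```

```text
tcp_pos: [0.6447, -0.0071, 0.0816]
ft_force: [-0.5, 4.2, 7.7]
tcp_pos: [0.6445, -0.0058, 0.0816]
ft_force: [-0.9, 7.3, 7.8]
```

Converted, 0.0007 m / 0.8 = 0.0009.

```bash
python3 jog.py '[{"xyz": [0.0009, 0, 0]}, {}, {}]' | egrep 'tcp_pos|ft_force'; python3 jog.py '[{"xyz": [0.0009, 0, 0]}, {}, {}]' | egrep 'tcp_pos|ft_force'
```

```text
tcp_pos: [0.6443, -0.005, 0.0816]
ft_force: [-1.0, 7.6, 8.6]
tcp_pos: [0.6442, -0.0043, 0.0816]
ft_force: [-0.4, 6.9, 9.0]
```

Converted, 0.0007 m / 0.8 = 0.0009.

```bash
python3 jog.py '[{"xyz": [0.0009, 0, 0]}, {}, {}]' | egrep 'tcp_pos|ft_force'; python3 jog.py '[{"xyz": [0.0009, 0, 0]}, {}, {}]' | egrep 'tcp_pos|ft_force'
```

```text
tcp_pos: [0.6442, -0.0039, 0.0816]
ft_force: [-0.2, 5.9, 7.8]
tcp_pos: [0.6441, -0.0036, 0.0816]
ft_force: [-0.2, 2.3, 8.6]
```

Converted, 0.0004 m / 0.8 = 0.0005.

```bash
python3 jog.py '[{"xyz": [0.0005, 0, 0]}, {}, {}, {}]' | egrep 'tcp_pos|ft_force'; python3 jog.py '[{}, {}, {}]' ; python3 - <<'E'
from h import *
m=robot.grab_frame("side")[:,:,::-1];cv2.imwrite("pics/side7.png",m)
cv2.imwrite("pics/crop7.png",np.clip(cv2.resize(m[215:305,190:310],(800,600),interpolation=cv2.INTER_CUBIC)*1.4,0,255).astype(np.uint8))
E
```

```text
tcp_pos: [0.6441, -0.0035, 0.0816]
ft_force: [0.0, 0.5, 7.3]
t: 18.65
tcp_pos: [0.6441, -0.0035, 0.0816]
tcp_rot: [[-0.197, 0.98, 0.001], [0.98, 0.197, -0.0], [-0.0, 0.0, -1.0]]
ft_force: [0.6, -0.8, 7.1]
width: 0.0207
gripper_force: 40.0
```

View pics/crop7.png

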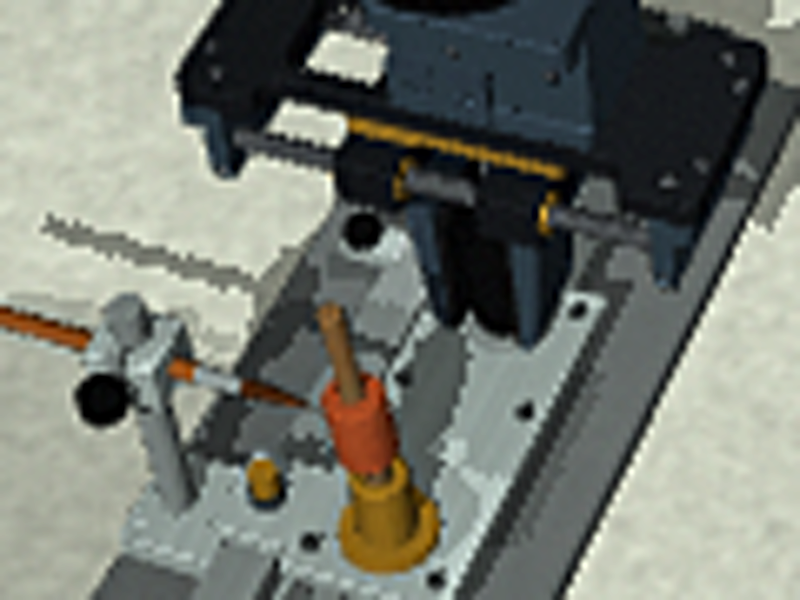

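The carriage is in the notch: the force peaked at 7.6 N and has fallen to about zero. The brush tip, at about (236,276), is beside the bead. The stick looks slightly tilted (top about (239.5,261.5), mouth (246.9,288)), so I'll check its lean.

```bash
python3 - <<'E'
from h import *
e=np.array([-.171,.985]);ex=np.array([.985,.171])
for nm,top,mo in(("side5",(190+384.5/5,175+226/5),(190+399/5,175+351/5)),("side7",(190+330/6.667,215+310/6.667),(190+378/6.667,215+476/6.667))):
    a=plane("side",top,.170);b=plane("side",mo,.088);d=a-b;print(nm,a,b,"lean along rail,x",d@e/.082,d@ex/.082)
m=cv2.imread("pics/side7.png");H=cv2.cvtColor(m,cv2.COLOR_BGR2HSV).astype(int)
for y in range(259,300):
    r=H[y,232:262];w=(r[:,1]>100)&(r[:,2]>50)&(r[:,0]<32);x=np.nonzero(w)[0]
    if len(x): print(y,x.min()+232,x.max()+232,np.median(r[w,0]),end=' | ')
E
```

```text
side5 [ 0.6472 -0.0313] [ 0.6465 -0.0302] lean along rail,x -0.014467184109918405 0.006116478193203969
side7 [0.6311 0.094 ] [0.6253 0.0936] lean along rail,x -0.007782871234328781 0.07092870690904457
261 238 240 16.0 | 262 238 240 16.0 | 263 238 240 17.0 | 264 238 241 16.5 | 265 239 241 16.0 | 266 239 241 16.0 | 267 239 241 16.0 | 268 240 242 16.0 | 269 240 242 16.0 | 270 240 242 16.0 | 271 240 245 15.5 | 272 239 246 10.0 | 273 239 247 9.0 | 274 238 247 9.0 | 275 232 247 9.0 | 276 239 247 9.0 | 277 239 247 9.0 | 278 239 247 8.0 | 279 240 248 9.0 | 280 240 249 9.0 | 281 240 248 9.0 | 282 240 248 8.0 | 283 240 249 8.5 | 284 241 250 8.5 | 285 242 250 9.5 | 286 242 250 18.5 | 287 242 250 20.0 | 288 243 252 20.0 | 289 243 253 20.5 | 290 243 254 20.0 | 291 241 255 20.0 | 292 241 255 20.0 | 293 241 255 21.0 | 294 241 255 20.0 | 295 241 254 20.0 | 296 241 254 20.0 | 297 241 254 20.0 | 298 242 253 20.0 | 299 243 252 20.0 |
```

```bash
python3 -c "
from cell import robot
print(robot.finish_job())"
```

```text
the job is handed in; nothing more can be done
None
```

I handed the job in with the long bead's stick on the bottom of the brass tube, the carriage in the notch with the force back near zero, and the knob still gripped at 40 N; I never touched the other objects on purpose, the job took about 19 s of the 51 s allowed, and no verdict came back.

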